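# Unscrew the spring-loaded filter cap and lay it on the tray

### The job

Unscrew the black cap of the blue filter housing anticlockwise, gently, letting it climb on its thread without pulling it up, pressing it down or holding it back; a spring under it throws it off when the thread ends, so keep hold of it as it comes free. Then set the cap down, upright as it came off, near the middle of the white tray without dropping it, let go of it, and leave the glassware and the bottle alone.

Things in the scene. Friction and masses are not known exactly. Their poses are not given: they have to be found in the camera images.
- cap_mid (a point): Loose black ribbed screw cap, 48 mm across, 46 mm tall, about 80 g, upright on the housing's neck with a yellow bar on its flat top. The point is on its axis half-way up, 23 mm above its lower rim; z is up along the axis. Grip it across the upper half (the solid part, 28 to 46 mm above the lower rim) with the fingers pointing down; the ribs let it be gripped at any angle round.
- neck_top (a point): Centre of the top of the white threaded neck, fixed; z up, on the cap's axis. Coarse right-hand thread: the cap climbs several mm per turn anticlockwise seen from above, and must be let climb (rise per turn unknown: feel it). It comes off after more than 1 and less than 1.5 turns. Play: under 1 mm along, 2 mm sideways. The hand's own push or pull on the thread should stay under about 5 N.
- housing: Fixed filter housing that carries the neck: steel foot 130 x 130 x 10 mm, blue bowl 92 mm across, white collar 80 mm across up to 100 mm, neck to 130 mm; two brass stubs at half height. Origin: centre of its underside on the bench. A sprung steel plunger, 18 mm across, pushes the cap up with 3 to 4 N and stands 26 mm over the neck top when out.
- tray: Fixed square white tray, 150 x 150 mm outside, walls 4 mm thick and 14 mm high, floor 4 mm thick. Origin: centre of its underside on the bench; x and y along its sides.
- reagent_mid (a point): Bystander: white plastic bottle, 72 mm across, 160 mm tall; the point is its centre, half-way up.
- flask_mid (a point): Bystander: conical glass flask, 82 mm across at the foot, 120 mm tall; the point is on its axis 50 mm up.
- beaker_mid (a point): Bystander: clear plastic beaker, 76 mm across, 90 mm tall; the point is its centre, half-way up.
Not all that is in view belongs to the job. Leave any red look-alike of the part that bears cap_mid alone. There is more than one size of the tray; the one meant has the size given above.

How it is judged:
On the way:
1. the cap is off its thread, risen clear of the neck, and held by the fingers (z of cap_mid in the frame of neck_top above 0.026 m and contact force between cap and the fingers above 0.1 N), for 0.2 s.
At the end, for the whole second after the job is handed in: The cap stands right way up (within about 9 degrees) with its whole foot on the floor of the tray (its axis within 55 mm of the tray's centre along each side), at rest and released (x of cap_mid in the frame of tray between -0.055 and 0.055 m and y of cap_mid in the frame of tray between -0.055 and 0.055 m and z of cap_mid in the frame of tray between 0.02 and 0.033 m and angle between cap_mid's own z axis and vertical below 0.15 rad and linear speed of cap below 0.02 m/s and contact force between cap and the fingers below 0.05 N); the robot touches nothing.
It fails at once if the cap was forced on its thread: more than 16 N between the cap and the filter housing with its spring (the spring alone makes up to about 8 N) (contact force between cap and housing above 16 N).
It fails at once if the cap was loose off its thread: let go while neither on its thread nor within 10 mm of its standing height in the tray ((z of cap_mid in the frame of neck_top above 0.019 m or horizontal distance between cap_mid and neck_top above 0.01 m) and z of cap_mid in the frame of tray above 0.037 m and contact force between cap and the fingers below 0.02 N).
It fails at once if a bystander was moved more than 15 mm or tipped (distance of any of reagent_mid, flask_mid, beaker_mid from where it was at the start of the episode above 0.015 m or angle between any of reagent_mid, flask_mid, beaker_mid's own z axis and vertical above 0.2 rad).
It also fails if it takes over 72 s, if anything falls off the work surface, if the arm or the gripper's body presses on something with over 40 N, if the wrist force passes 120 N, or if a joint passes its speed limit or range.

### The arm

A 6-joint arm with a two-finger parallel gripper is mounted at the origin on the work surface. World frame = base frame: x ahead of the robot, y to its left, z up, the work surface at z = 0. Lengths are in m, angles in rad, forces in N, time in s.
With the tool pointing down it reaches from about 0.425 to 0.95 m from the base axis. Payload 3.5 kg.
Tool frame: the origin (TCP) lies midway between the tips of the shut fingers; the grasp point (between the pads) lies 19 mm behind it; z points along the fingers, y is the direction in which the jaws open and shut (so a half turn about z gives the same grasp; the last joint's range is limited). The gripper opens to 85 mm and grips with 20 to 120 N. Pads are 22 mm wide; open, the fingers measure 114 mm over their backs; the gripper's body (76 mm by 85 mm) begins 54 mm behind the grasp point. The pads swing forward as they close: fully open they stand 13 mm farther back than shut.
Start: joints at [-1.45, 0.286, 1.577, -0, 1.279, -0.15], TCP at [0.181, -0.65, 0.204] pointing down, gripper open.
Joint ranges: [-2.77, 2.77], [-0.9, 2.22], [0.21, 2.48], [-1.53, 4.67], [0.24, 2.81], [-2.84, 2.84]. Speed limits (rad/s): [2.79, 2.79, 3.14, 3.14, 3.14, 3.14].

### API

Orientations are given as a unit quaternion [x, y, z, w].
In Python, from plant import * gives the robot as it stands.
- The arm moves only by the shell command python3 -m jog 'ROWS' [FORCE]. ROWS is a JSON object of lists of equal length, an entry for each row: "travel": the shift along the world's x, y, z in mm, a list of three; "dr": the turn, a rotation vector about the world's x, y, z in degrees, a list of three; "jaw": the closure in counts, from 0 (fully open) to 255 (shut). In form: {"travel": [[x, y, z], ...], "dr": [[wx, wy, wz], ...], "jaw": [jaw, ...]}. A call has 1 to 5 rows; each row shifts and turns the commanded pose from where the row before left it; what a row does not reach is not made up. A row lasts 1/12 s, in which the tool goes at most 41.7 mm and 7.16 degrees, less where a joint would pass 70% of its speed; a pose out of reach is approached as far as the arm can. A call is refused whole if a number of a shift passes 41.7 or a number of a turn 7.16, either way. A call with a gripper value outside its range is refused whole. The fingers move at their own pace and stop on an object; FORCE is the grip in N (left out, the last holds). Time passes only in rows, so rows that do not move let the fingers close. It gives the time, the measured TCP pose, the force and the opening at its end, in the units of the state.
- get_state(): the state, without advancing time (a new reading comes with each control period).
- read_camera(name): name is "scene" or "side" or "wrist"; returns the picture (384x512x3 uint8, red, green, blue); there is no depth.
- camera_info(name): a dict with "K" (3x3 intrinsics, pixels), "R" (3x3) and "t" (3): a world point X has camera coordinates R X + t; the wrist camera has in their place "mount" (4x4, takes a point from camera to tool coordinates, whose origin is the TCP and whose axes are the flange's). Camera axes: x right, y down, z forward; pixel columns grow to the right and rows downward; lengths in m; the calibration is good to about 2 mm. A picture is of the moment at which its call begins: read the wrist's pose just before it. camera_info takes no time and is no camera call.
- sign_off(): hands the job in, once; it reports no verdict.
The state is a dict: "time": time; "qpos": joint angles; "dq": joint speeds; "joint_efforts": joint torques, N m; "eef_pos": TCP position; "tcp_rot": TCP orientation; "contact_force": force on the tool from outside, world axes, zero at the start; "wrist_torque": the same for the moment, N m; "opening": opening from 0.0 (shut) to 1.0 (fully open).
Only numpy, scipy, OpenCV 4.12 (cv2) and the standard library are available. Lean on these libraries where they do the work, as an engineer would, in place of code of your own. Each camera call takes 0.05 s, during which the arm holds its last target. There are 200 camera calls.

## Working session

There is one attempt and no reset: what is moved stays moved. The work goes in short steps, Python scripts to look and compute and a shell command to move; the robot and the scene stay as the last step left them, time stands still between calls to the robot, and variables do not carry over. Pictures are saved under pics/ and viewed, about 8 in all and at most 12, crops included, and the job is handed in when it is done.

```bash
mkdir -p pics; ls
python3 - <<'E'
from plant import *
import cv2,numpy as np
print(get_state())
a=read_camera("scene");b=read_camera("side")
np.save('scene.npy',a);np.save('side.npy',b)
for n in("scene","side","wrist"):print(n,camera_info(n))
cv2.imwrite('pics/a.png',cv2.resize(a[...,::-1],(800,600)));cv2.imwrite('pics/b.png',cv2.resize(b[...,::-1],(800,600)))
E
```

```text
pics
{'time': 0.0, 'qpos': array([-1.44997848e+00,  2.87210499e-01,  1.57817886e+00,  1.16596075e-05,
        1.27861346e+00, -1.49992647e-01]), 'dq': array([-0.0015448 ,  0.00104792,  0.00023916,  0.00238565,  0.00081101,
       -0.00023116]), 'joint_efforts': array([ 1.24646420e-03, -4.05983591e+01, -2.92623800e+01,  1.79643615e-05,
        5.88315219e-03,  7.34153645e-06]), 'eef_pos': array([ 0.18051864, -0.64965943,  0.20231637]), 'tcp_rot': array([ 9.90846215e-01,  1.34990093e-01,  2.31584729e-05, -1.20487136e-03]), 'contact_force': array([ 0.10647737,  0.26272384, -0.18157574]), 'wrist_torque': array([-0.04677914, -0.03045245,  0.02217055]), 'opening': 0.9960387299024757}
scene {'K': array([[371.85990311,   0.        , 253.47644296],
       [  0.        , 371.85990311, 191.16972408],
       [  0.        ,   0.        ,   1.        ]]), 'R': array([[ 5.54380828e-01,  8.32263009e-01, -4.24663987e-04],
       [ 6.95073754e-01, -4.63277866e-01, -5.49769129e-01],
       [-4.57749247e-01,  3.04486293e-01, -8.35316541e-01]]), 't': array([-0.23145824, -0.28566678,  1.28294054])}
side {
[... 178 characters left out ...]
656721, -0.66496066, -0.02155729],
       [-0.36437067,  0.43576862, -0.82300652],
       [ 0.55666095, -0.60657484, -0.56762272]]), 't': array([0.32166641, 0.28718322, 0.84743697])}
wrist {'K': array([[299.42083374,   0.        , 255.02770788],
       [  0.        , 299.42083374, 190.66894845],
       [  0.        ,   0.        ,   1.        ]]), 'mount': array([[ 1.43176418e-04, -9.55104325e-01, -2.96269654e-01,
         7.66054666e-02],
       [ 9.99999478e-01,  4.36427581e-04, -9.23677207e-04,
         2.68001899e-05],
       [ 1.01150834e-03, -2.96269367e-01,  9.55103889e-01,
        -1.70209546e-01],
       [ 0.00000000e+00,  0.00000000e+00,  0.00000000e+00,
         1.00000000e+00]])}
```

View pics/a.png

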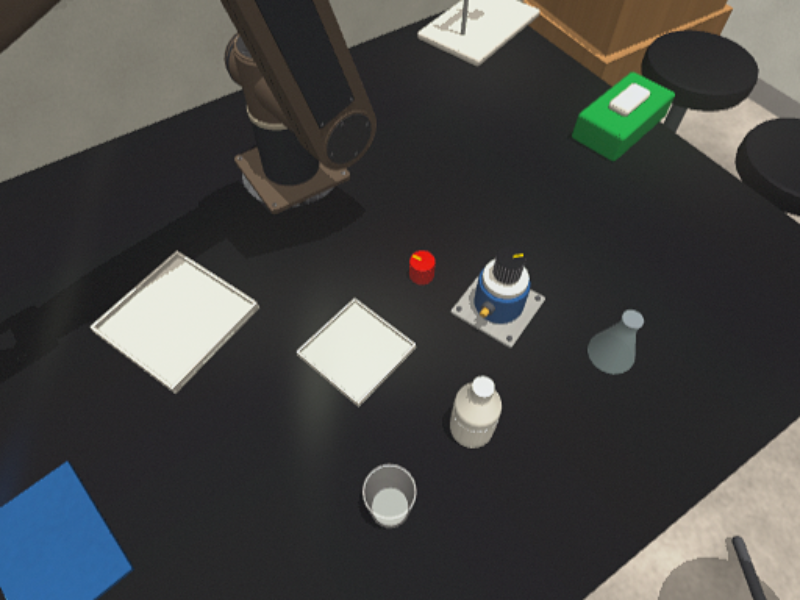

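View pics/b.png

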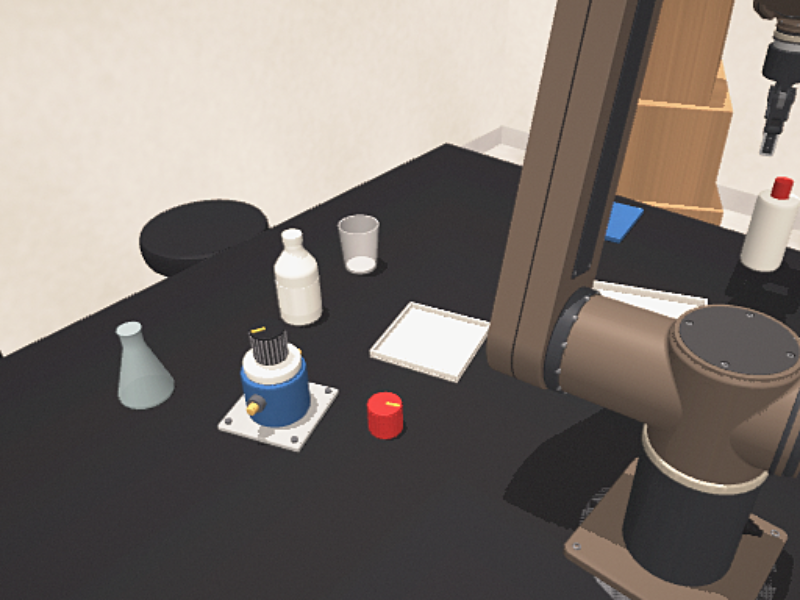

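The views show the capped blue housing at (510,280) in scene and (268,375) in side. There are two trays in scene, at (355,352) and (175,320). The red look-alike is at (422,266), the bottle at (475,412), the flask at (615,345) and the beaker at (390,497).

```bash
cat > h.py <<'E'
from plant import *
import cv2,numpy as np
from scipy.spatial.transform import Rotation as Ro
def ray(n,uv,pose=None):
    i=camera_info(n);d=np.linalg.inv(i["K"])@[uv[0],uv[1],1]
    if n!="wrist":return -i["R"].T@i["t"],i["R"].T@d
    p,q=pose;R=Ro.from_quat(q).as_matrix();m=i["mount"]
    return p+R@m[:3,3],R@m[:3,:3]@d
def plane(n,uv,z,pose=None):
    o,d=ray(n,uv,pose);return o+d*(z-o[2])/d[2]
E
python3 - <<'E'
from h import *
S=.64
def P(n,uv,z):return plane(n,np.array(uv)*S,z)
sc=np.load('scene.npy');sd=np.load('side.npy')
for n,im in(("scene",sc),("side",sd)):
    h=cv2.cvtColor(im,cv2.COLOR_RGB2HSV)
    m=cv2.inRange(h,(0,0,150),(180,70,255));k,l,st,c=cv2.connectedComponentsWithStats(m)
    for i in range(1,k):
        if 150<st[i,4]<9000:
            ys,xs=np.where(l==i);(cx,cy),wh,an=cv2.minAreaRect(np.c_[xs,ys].astype(np.float32))
            hull=cv2.convexHull(np.c_[xs,ys].astype(np.int32));q=cv2.approxPolyDP(hull,5,True)[:,0]
            print(n,st[i],[tuple(np.round(plane(n,p,.012)[:2],3)) for p in q])
    y=cv2.inRange(h,(22,150,120),(35,255,255));k,l,st,c=cv2.connectedComponentsWithStats(y)
    for i in range(1,k):
        if st[i,4]>4:print(n,'yellow',c[i],st[i],plane(n,c[i],.15))
print('foot scene',[P("scene",u,.01).round(3) for u in[(452,310),(512,345),(545,299)]])
print('foot side',[P("side",u,.01).round(3) for u in[(220,427),(299,447),(338,390)]])
for nm,u,v in[('beaker',(389,515),(361,265)),('bottle',(473,435),(301,313)),('flask',(611,358),(146,392)),('red',(422,275),(385,425))]:
    print(nm,P("scene",u,.005).round(3),P("side",v,.005).round(3))
E
```

```text
scene [ 268    0   77   40 1771] [(np.float64(-0.167), np.float64(0.86)), (np.float64(-0.065), np.float64(0.577)), (np.float64(-0.246), np.float64(0.514)), (np.float64(-0.318), np.float64(0.704))]
scene [ 461    0   51   66 2155] [(np.float64(0.484), np.float64(1.113)), (np.float64(0.198), np.float64(1.18)), (np.float64(0.101), np.float64(1.332)), (np.float64(0.21), np.float64(1.496))]
scene [390  53  26  20 298] [(np.float64(0.256), np.float64(0.845)), (np.float64(0.286), np.float64(0.745)), (np.float64(0.241), np.float64(0.728)), (np.float64(0.213), np.float64(0.836))]
scene [ 433   63   65   52 1418] [(np.float64(0.49), np.float64(1.021)), (np.float64(0.57), np.float64(0.785)), (np.float64(0.397), np.float64(0.785)), (np.float64(0.356), np.float64(0.87)), (np.float64(0.406), np.float64(1.017))]
scene [  58  161  106   88 4602] [(np.float64(0.28), np.float64(-0.223)), (np.float64(0.359), np.float64(-0.416)), (np.float64(0.164), np.float64(-0.493)), (np.float64(0.088), np.float64(-0.299))]
scene [309 166  30  23 291] [(np.float64(0.523), np.float64(0.231)), (np.float64(0.518), np.fl
[... 3483 characters left out ...]
4(0.559), np.float64(0.235)), (np.float64(0.59), np.float64(0.167))]
side [412 271  80  45 486] [(np.float64(-0.045), np.float64(-0.173)), (np.float64(-0.03), np.float64(-0.12)), (np.float64(0.022), np.float64(-0.088)), (np.float64(0.071), np.float64(-0.098)), (np.float64(0.113), np.float64(-0.153))]
foot scene [array([0.496, 0.071, 0.01 ]), array([0.614, 0.116, 0.01 ]), array([0.573, 0.23 , 0.01 ])]
foot side [array([0.562, 0.232, 0.01 ]), array([0.448, 0.185, 0.01 ]), array([0.491, 0.069, 0.01 ])]
beaker [ 0.734 -0.224  0.005] [ 0.718 -0.213  0.005]
bottle [ 0.705 -0.042  0.005] [ 0.687 -0.033  0.005]
flask [0.729 0.246 0.005] [0.713 0.256 0.005]
red [0.398 0.073 0.005] [0.391 0.074 0.005]
```

```bash
python3 -m jog '{"travel":[[22,25,6],[22,25,6],[22,25,6],[22,25,6],[22,25,6]],"dr":[[0,0,-2],[0,0,-2],[0,0,-2],[0,0,-2],[0,0,-2]],"jaw":[0,0,0,0,0]}'
python3 -m jog '{"travel":[[22,25,6],[22,25,6],[22,25,0],[22,25,0],[22,25,0]],"dr":[[0,0,-2],[0,0,-2],[0,0,-2],[0,0,-2],[0,0,-2]],"jaw":[0,0,0,0,0]}'
python3 -m jog '{"travel":[[22,25,0],[22,25,0],[6,35,0],[6,35,0],[6,35,0]],"dr":[[0,0,-2],[0,0,-2],[0,0,-2],[0,0,-2],[0,0,-2]],"jaw":[0,0,0,0,0]}'
python3 -m jog '{"travel":[[6,35,0],[6,35,0],[6,35,0],[6,35,0],[6,35,0]],"dr":[[0,0,-4],[0,0,-4],[0,0,-4],[0,0,-4],[0,0,-4]],"jaw":[0,0,0,0,0]}'
python3 -m jog '{"travel":[[6,35,0],[6,35,0],[6,35,0],[6,35,0],[0,0,0]],"dr":[[0,0,-1],[0,0,-1],[0,0,-1],[0,0,-1],[0,0,0]],"jaw":[0,0,0,0,0]}'
python3 - <<'E'
from h import *
s=get_state();print(s);a=read_camera("wrist");np.save('w1.npy',a)
cv2.imwrite('pics/w1.png',a[...,::-1])
o,d=ray("scene",(331.3,163.1));o2,d2=ray("side",(258*.64,330*.64))
A=np.c_[d,-d2];t=np.linalg.lstsq(A,o2-o,rcond=None)[0];print('bar',o+d*t[0],o2+d2*t[1])
E
```

```text
time: 0.52
eef_pos: [0.2912, -0.5238, 0.2332]
tcp_rot: [0.999, 0.047, -0.0, -0.001]
contact_force: [0.8, -0.8, 0.1]
opening: 1.0
time: 0.93
eef_pos: [0.4013, -0.3988, 0.2454]
tcp_rot: [0.999, -0.04, -0.0, -0.0]
contact_force: [0.3, 0.2, -0.7]
opening: 1.0
time: 1.35
eef_pos: [0.4626, -0.2436, 0.245]
tcp_rot: [0.992, -0.127, -0.001, -0.0]
contact_force: [0.6, 0.8, 0.2]
opening: 0.998
time: 1.77
eef_pos: [0.4922, -0.0685, 0.2453]
tcp_rot: [0.955, -0.298, -0.0, -0.0]
contact_force: [-0.2, 0.1, -0.6]
opening: 0.997
time: 2.18
eef_pos: [0.5163, 0.0748, 0.2453]
tcp_rot: [0.945, -0.327, -0.001, -0.001]
contact_force: [-0.9, -0.4, -0.7]
opening: 0.998
{'time': 2.1833, 'qpos': array([-0.05213093, -0.08655036,  1.90351544,  0.00262976,  1.32536161,
        2.18452888]), 'dq': array([-0.0780929 , -0.01135555,  0.01623268, -0.07221751,  0.00819631,
       -0.09624887]), 'joint_efforts': array([  1.2288506 , -25.82246482, -29.86033559,   0.19348461,
        -0.04168011,   0.33610208]), 'eef_pos': array([0.5163232 , 0.07480376, 0.24525126]), 'tcp_rot': array([ 9.44982821e-01, -3.27117266e-01, -7.06074756e-04, -1.12369822e-03]), 'contact_force': array([-0.91962059, -0.3763061 , -0.68965883]), 'wrist_torque': array([-0.03917084,  0.11158455, -0.01014787]), 'opening': 0.9983470791857337}
bar [0.53604153 0.1623148  0.15302287] [0.5349062  0.16099192 0.15273072]
```

View pics/w1.png

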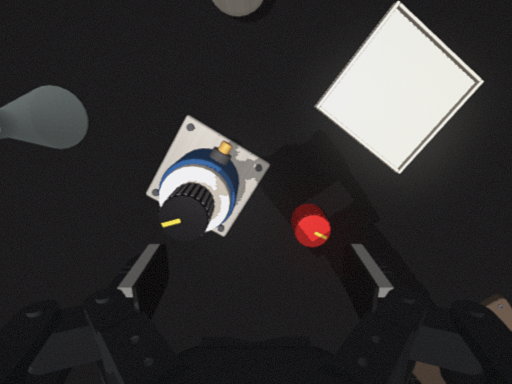

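The wrist view shows the housing foot with corners at (188,116), (269,165), (224,236) and (147,193). The cap top is near (187,217), with its bar at (171,223). The tray is at (400,88).

Run:
```python
from h import *
pose=(np.array([.51632,.0748,.24525]),np.array([ 9.44982821e-01, -3.27117266e-01, -7.06074756e-04, -1.12369822e-03]))
c=[plane("wrist",u,.01,pose) for u in[(188,116),(269,165),(224,236),(147,193)]]
print(np.round(c,4),np.mean(c,0))
t=[plane("wrist",u,.014,pose) for u in[(398,2),(483,81),(400,173),(316,105)]]
print(np.round(t,4),np.mean(t,0))
a=np.load('w1.npy');cv2.imwrite('pics/w1c.png',cv2.resize(a[150:260,120:260,::-1],None,fx=5,fy=5,interpolation=cv2.INTER_CUBIC))
print(plane("wrist",(187,217),.152,pose))
```

```text
[[0.613  0.1127 0.01  ]
 [0.4948 0.0689 0.01  ]
 [0.4505 0.1871 0.01  ]
 [0.5697 0.23   0.01  ]] [0.53200399 0.14967107 0.01      ]
[[ 0.5572 -0.1688  0.014 ]
 [ 0.415  -0.2087  0.014 ]
 [ 0.3752 -0.0666  0.014 ]
 [ 0.5209 -0.0271  0.014 ]] [ 0.46707692 -0.1178064   0.014     ]
[0.53159245 0.14617455 0.152     ]
```

```bash
python3 -m jog '{"travel":[[3.5,19,0],[3.5,19,0],[3.5,19,0],[3.5,19,0],[0,0,0]],"dr":[[0,0,-4],[0,0,-4],[0,0,-4],[0,0,-4],[0,0,0]],"jaw":[0,0,0,0,0]}'
python3 -m jog '{"travel":[[0,0,0],[0,0,0],[0,0,0]],"dr":[[0,0,0],[0,0,0],[0,0,0]],"jaw":[0,0,0]}'
python3 - <<'E'
from h import *
s=get_state();print(s['qpos'],s['eef_pos'],s['tcp_rot'],s['contact_force']);a=read_camera("wrist");np.save('w2.npy',a)
cv2.imwrite('pics/w2.png',a[...,::-1])
E
```

```text
time: 2.65
eef_pos: [0.5306, 0.1469, 0.2452]
tcp_rot: [0.889, -0.458, -0.0, -0.0]
contact_force: [0.3, 0.1, -0.5]
opening: 0.995
time: 2.9
eef_pos: [0.5305, 0.1444, 0.2455]
tcp_rot: [0.889, -0.458, -0.0, 0.0]
contact_force: [-0.0, -0.5, 0.4]
opening: 1.002
[ 8.14207834e-02 -2.09146425e-02  1.84018153e+00 -4.34869061e-04
  1.32274856e+00  2.60393413e+00] [0.53048349 0.14440634 0.24554558] [ 8.88924200e-01 -4.58054230e-01 -6.79407961e-05  2.90681785e-04] [-0.00239691 -0.54052799  0.40317416]
```

View pics/w2.png

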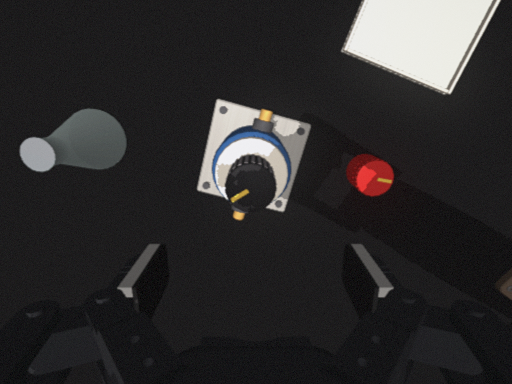

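The wrist view from above shows the cap top centred near (251,187), spanning columns 225 to 277, with the collar around it. The foot corners are at (218,100), (309,124), (285,212) and (198,189).

Run:
```python
from h import *
pose=(np.array([.53048,.14441,.24554]),np.array([8.88924200e-01,-4.58054230e-01,-6.79407961e-05,2.90681785e-04]))
c=[plane("wrist",u,.01,pose) for u in[(218,100),(309,124),(285,212),(198,189)]]
print(np.round(c,4),np.mean(c,0))
print(plane("wrist",(251,187),.152,pose))
R=Ro.from_quat(pose[1]).as_matrix();print(R.round(3))
a=np.load('w2.npy')
cv2.imwrite('pics/w2c.png',cv2.resize(np.minimum(a[140:230,190:310,::-1].astype(int)*2,255).astype(np.uint8),None,fx=6,fy=6,interpolation=cv2.INTER_CUBIC))
```

```text
[[0.6126 0.1134 0.01  ]
 [0.4975 0.0687 0.01  ]
 [0.4478 0.1869 0.01  ]
 [0.5692 0.2306 0.01  ]] [0.53176931 0.14991478 0.01      ]
[0.5327643  0.14914912 0.152     ]
[[ 0.58  -0.814 -0.   ]
 [-0.814 -0.58  -0.   ]
 [ 0.     0.001 -1.   ]]
```

View pics/w2c.png

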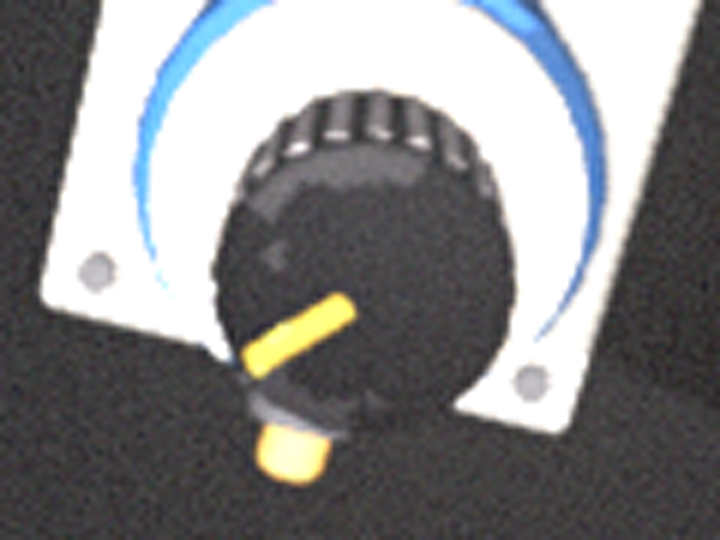

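```bash
python3 -m jog '{"travel":[[1.5,5.4,-25],[0,0,-25],[0,0,-25],[0,0,-15],[0,0,-10]],"dr":[[0,0,0],[0,0,0],[0,0,0],[0,0,0],[0,0,0]],"jaw":[0,0,20,40,60]}' 25
python3 -m jog '{"travel":[[0,0,-10],[0,0,-8],[0,0,-5],[0,0,-2],[0,0,0]],"dr":[[0,0,0],[0,0,0],[0,0,0],[0,0,0],[0,0,0]],"jaw":[70,80,80,80,80]}'
python3 -m jog '{"travel":[[0,0,0],[0,0,0]],"dr":[[0,0,0],[0,0,0]],"jaw":[85,85]}'
python3 - <<'E'
from h import *
s=get_state();print(s['qpos'],s['eef_pos'],s['tcp_rot'],s['contact_force'],s['wrist_torque'],s['opening']);a=read_camera("wrist");np.save('w3.npy',a)
b=read_camera("side")
cv2.imwrite('pics/w3.png',np.hstack([a[...,::-1],cv2.resize(b[180:300,110:230,::-1],(384,384))])[:, 120:])
E
```

```text
time: 3.37
eef_pos: [0.5307, 0.1501, 0.1432]
tcp_rot: [0.889, -0.458, -0.002, 0.001]
contact_force: [0.1, -0.2, 0.1]
opening: 0.764
time: 3.78
eef_pos: [0.5323, 0.151, 0.1208]
tcp_rot: [0.889, -0.458, 0.0, -0.0]
contact_force: [-0.3, 0.3, 0.8]
opening: 0.685
time: 3.95
eef_pos: [0.5327, 0.1511, 0.1216]
tcp_rot: [0.889, -0.458, 0.001, -0.0]
contact_force: [1.2, 0.5, 0.3]
opening: 0.663
[ 9.32022027e-02  1.03086260e-01  1.94723999e+00 -2.40220006e-05
  1.08959992e+00  2.61478580e+00] [0.53271952 0.15112881 0.12164223] [ 8.89114859e-01 -4.57683376e-01  7.07874778e-04 -4.39683821e-04] [1.18603082 0.45084205 0.3477729 ] [-0.02987926 -0.0179965  -0.00376804] 0.6625819520543441
```

View pics/w3.png

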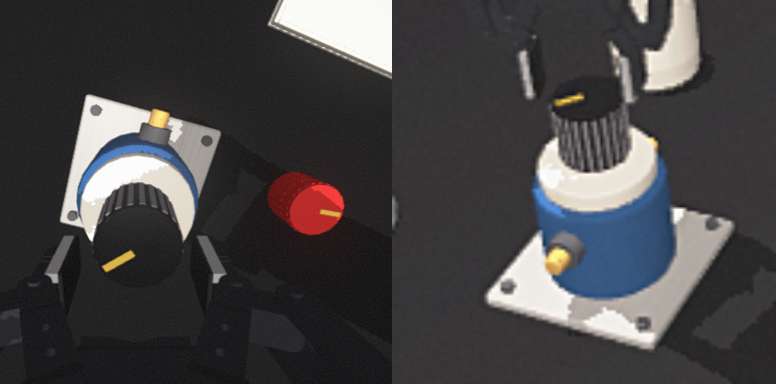

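The pads straddle the cap symmetrically, with pad edges at about columns 65 and 210 of the crop and the cap between 92 and 183. I'll check the tip height by projecting known points into the side view.

Run:
```python
from h import *
i=camera_info("side")
def pr(X):
    c=i["R"]@X+i["t"];u=i["K"]@c/c[2];return ((u[:2]-[110,180])*3.2+[392,0]).round(0)
ax=np.array([.532,.1498]);y=np.array([-.814,-.58])
for z in(.10,.106,.152):print(z,[pr(np.r_[ax+y*s,z]) for s in(-.024,0,.024)])
for z in(.1216,.13,.135,.14,.15):print('tip',z,[pr(np.r_[np.array([.5327,.1511])+y*s,z]) for s in(-.029,.029)])
```

```text
0.1 [array([560., 155.]), array([594., 156.]), array([629., 158.])]
0.106 [array([559., 148.]), array([593., 150.]), array([628., 151.])]
0.152 [array([549.,  93.]), array([585.,  95.]), array([621.,  96.])]
tip 0.1216 [array([546., 130.]), array([631., 134.])]
tip 0.13 [array([544., 120.]), array([629., 124.])]
tip 0.135 [array([543., 114.]), array([629., 118.])]
tip 0.14 [array([542., 108.]), array([628., 112.])]
tip 0.15 [array([540.,  95.]), array([626., 100.])]
```

Run:
```python
from h import *
a=np.load('w3.npy');b=read_camera("side")
f=lambda x:(255*(x/255.)**.45).astype(np.uint8)
A=cv2.resize(f(a[160:384,100:410,::-1]),(800,578)) [:, :]
B=cv2.resize(f(b[170:230,135:200,::-1]),(400,369),interpolation=cv2.INTER_CUBIC)
C=cv2.resize(f(a[180:340,140:380,::-1]),(400,267))
D=cv2.resize(f(read_camera("scene")[140:200,290:360,::-1]),(400,343),interpolation=cv2.INTER_CUBIC)
top=np.zeros((600,800,3),np.uint8);top[:369,:400]=B;top[:343,400:]=D;top[333:,400:]=C
cv2.imwrite('pics/c.png',top)
```

```text
(no output)
```

View pics/c.png

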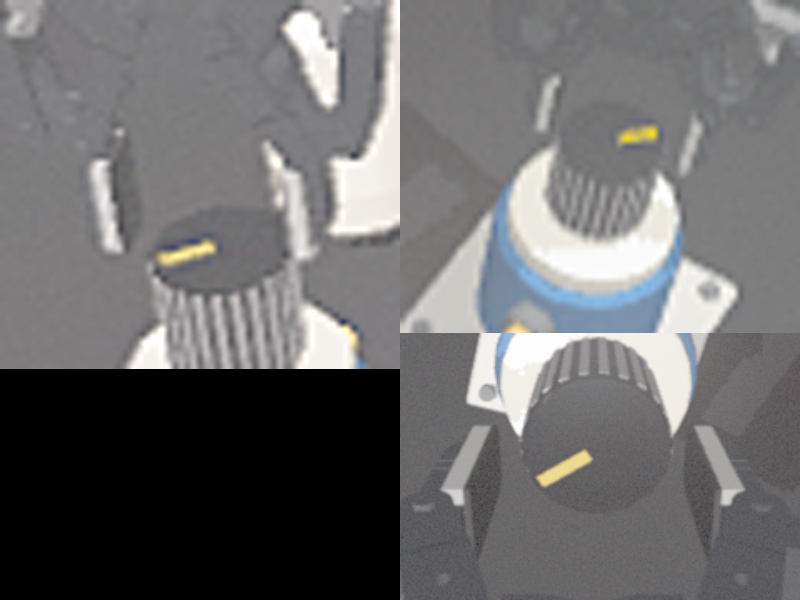

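The tips end around z≈0.148, barely below the cap top. I'll lower 13 mm (still clear of the collar), shift about 1.2 mm to centre, and close gently.

```bash
python3 -m jog '{"travel":[[-0.9,-0.9,-5],[0,0,-5],[0,0,-3],[0,0,0],[0,0,0]],"dr":[[0,0,0],[0,0,0],[0,0,0],[0,0,0],[0,0,0]],"jaw":[85,85,85,85,85]}' 20
python3 -m jog '{"travel":[[0,0,0],[0,0,0],[0,0,0],[0,0,0]],"dr":[[0,0,0],[0,0,0],[0,0,0],[0,0,0]],"jaw":[92,98,104,108]}'
python3 -m jog '{"travel":[[0,0,0],[0,0,0],[0,0,0],[0,0,0]],"dr":[[0,0,0],[0,0,0],[0,0,0],[0,0,0]],"jaw":[112,116,120,124]}'
python3 - <<'E'
from h import *
s=get_state();print(s['qpos'],s['eef_pos'],s['tcp_rot'],s['contact_force'],s['wrist_torque'],s['opening']);a=read_camera("wrist");b=read_camera("side")
f=lambda x:(255*(x/255.)**.45).astype(np.uint8)
B=cv2.resize(f(b[170:235,135:200,::-1]),(400,400),interpolation=cv2.INTER_CUBIC)
C=cv2.resize(f(a[160:320,140:380,::-1]),(400,267))
t=np.zeros((400,800,3),np.uint8);t[:,:400]=B;t[:267,400:]=C;cv2.imwrite('pics/d.png',t)
E
```

```text
time: 4.57
eef_pos: [0.5308, 0.1501, 0.1071]
tcp_rot: [0.889, -0.458, -0.001, 0.0]
contact_force: [-0.1, -0.8, 0.5]
opening: 0.669
time: 4.9
eef_pos: [0.5313, 0.1501, 0.1079]
tcp_rot: [0.889, -0.458, 0.0, -0.0]
contact_force: [-0.3, -0.8, 0.2]
opening: 0.579
time: 5.23
eef_pos: [0.5316, 0.1503, 0.1082]
tcp_rot: [0.889, -0.458, 0.0, -0.0]
contact_force: [1.7, 1.1, 1.4]
opening: 0.554
[9.17097553e-02 1.17340074e-01 1.95884280e+00 2.86444648e-04
 1.06426539e+00 2.61333575e+00] [0.53160685 0.15028614 0.10815577] [ 8.89071001e-01 -4.57768951e-01  4.15316198e-04 -4.13053510e-04] [1.7361359  1.11210159 1.37315735] [ 0.18987882 -0.15484897  0.00921016] 0.5535052978585354
```

View pics/d.png

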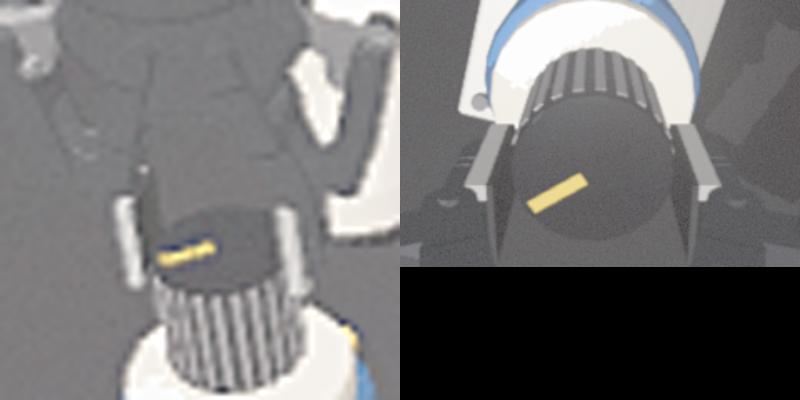

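```bash
python3 -m jog '{"travel":[[0,0,0],[0,0,0],[0,0,0],[0,0,0]],"dr":[[0,0,0],[0,0,0],[0,0,0],[0,0,0]],"jaw":[130,140,140,140]}' 25
python3 -m jog '{"travel":[[0,0,0.1],[0,0,0.1],[0,0,0.1],[0,0,0.1],[0,0,0.1]],"dr":[[0,0,4],[0,0,4],[0,0,4],[0,0,4],[0,0,4]],"jaw":[140,140,140,140,140]}'
python3 -m jog '{"travel":[[0,0,0],[0,0,0]],"dr":[[0,0,0],[0,0,0]],"jaw":[140,140]}'
python3 -c "
from plant import *
s=get_state();print(s['eef_pos'],s['contact_force'],s['wrist_torque'],s['opening'])"
```

```text
time: 5.67
eef_pos: [0.5316, 0.1503, 0.1081]
tcp_rot: [0.889, -0.458, 0.0, -0.0]
contact_force: [1.5, 1.8, 1.7]
opening: 0.549
time: 6.08
eef_pos: [0.5311, 0.1497, 0.1084]
tcp_rot: [0.956, -0.295, -0.0, 0.0]
contact_force: [0.1, 0.1, 3.1]
opening: 0.547
time: 6.25
eef_pos: [0.5311, 0.1498, 0.1083]
tcp_rot: [0.955, -0.297, -0.0, 0.0]
contact_force: [-0.2, -0.3, 2.3]
opening: 0.55
[0.53106398 0.1497771  0.1082829 ] [-0.19300418 -0.34993084  2.33562236] [-0.08906706  0.06041459 -0.0222074 ] 0.5496505159447262
```

```bash
for k in 1 2; do :; done
python3 -m jog '{"travel":[[0,0,0.1],[0,0,0.1],[0,0,0.1],[0,0,0.1],[0,0,0.1]],"dr":[[0,0,5],[0,0,5],[0,0,5],[0,0,5],[0,0,5]],"jaw":[140,140,140,140,140]}'
python3 -m jog '{"travel":[[0,0,0.1],[0,0,0.1],[0,0,0.1],[0,0,0.1],[0,0,0.1]],"dr":[[0,0,5],[0,0,5],[0,0,5],[0,0,5],[0,0,5]],"jaw":[140,140,140,140,140]}'
```

```text
time: 6.67
eef_pos: [0.5311, 0.15, 0.1088]
tcp_rot: [0.997, -0.081, -0.0, 0.0]
contact_force: [0.1, 0.3, 2.7]
opening: 0.551
time: 7.08
eef_pos: [0.5312, 0.15, 0.1095]
tcp_rot: [0.991, 0.136, -0.0, 0.0]
contact_force: [0.3, 0.3, 3.7]
opening: 0.551
```

```bash
python3 -m jog '{"travel":[[0,0,0.12],[0,0,0.12],[0,0,0.12],[0,0,0.12],[0,0,0.12]],"dr":[[0,0,5],[0,0,5],[0,0,5],[0,0,5],[0,0,5]],"jaw":[140,140,140,140,140]}'
python3 -m jog '{"travel":[[0,0,0.12],[0,0,0.12],[0,0,0.12],[0,0,0.12],[0,0,0.12]],"dr":[[0,0,5],[0,0,5],[0,0,5],[0,0,5],[0,0,5]],"jaw":[140,140,140,140,140]}'
```

```text
time: 7.5
eef_pos: [0.5315, 0.15, 0.1105]
tcp_rot: [0.938, 0.347, 0.0, 0.0]
contact_force: [0.6, 0.8, 5.3]
opening: 0.55
time: 7.92
eef_pos: [0.5318, 0.1501, 0.1114]
tcp_rot: [0.84, 0.542, 0.001, 0.0]
contact_force: [0.4, 0.2, 5.3]
opening: 0.55
```

```bash
python3 -m jog '{"travel":[[0,0,0.2],[0,0,0.16],[0,0,0.16],[0,0,0.16],[0,0,0.16]],"dr":[[0,0,4],[0,0,4],[0,0,4],[0,0,4],[0,0,4]],"jaw":[140,140,140,140,140]}'
python3 -m jog '{"travel":[[0,0,0.16],[0,0,0.16],[0,0,0.16],[0,0,0.16],[0,0,0.16]],"dr":[[0,0,5],[0,0,5],[0,0,5],[0,0,5],[0,0,5]],"jaw":[140,140,140,140,140]}'
```

```text
time: 8.33
eef_pos: [0.5317, 0.1501, 0.1122]
tcp_rot: [0.734, 0.679, 0.0, 0.0]
contact_force: [0.2, -0.5, 4.1]
opening: 0.548
time: 8.75
eef_pos: [0.5318, 0.1501, 0.1131]
tcp_rot: [0.569, 0.822, 0.0, 0.001]
contact_force: [-0.4, -0.5, 5.7]
opening: 0.549
```

```bash
python3 -m jog '{"travel":[[0,0,0.35],[0,0,0.3],[0,0,0.18],[0,0,0.18],[0,0,0.18]],"dr":[[0,0,5],[0,0,5],[0,0,5],[0,0,5],[0,0,5]],"jaw":[140,140,140,140,140]}'
python3 -m jog '{"travel":[[0,0,0.18],[0,0,0.18],[0,0,0.18],[0,0,0.18],[0,0,0.18]],"dr":[[0,0,5],[0,0,5],[0,0,5],[0,0,5],[0,0,5]],"jaw":[140,140,140,140,140]}'
python3 -c "
from plant import *
s=get_state();print(s['eef_pos'],s['contact_force'],s['wrist_torque'],s['qpos'])"
```

```text
time: 9.17
eef_pos: [0.5317, 0.1501, 0.1141]
tcp_rot: [0.377, 0.926, 0.0, 0.001]
contact_force: [-0.2, -0.2, 4.3]
opening: 0.545
time: 9.58
eef_pos: [0.5317, 0.15, 0.1151]
tcp_rot: [0.168, 0.986, 0.0, 0.001]
contact_force: [-0.9, 0.3, 5.7]
opening: 0.545
[0.53174032 0.15004001 0.11507129] [-0.86195472  0.27535874  5.73530605] [ 0.02949672 -0.00288188 -0.06346961] [ 9.14986302e-02  1.08819202e-01  1.95419716e+00 -3.00456114e-04
  1.07744757e+00 -1.14148382e+00]
```

```bash
python3 -m jog '{"travel":[[0,0,0.4],[0,0,0.35],[0,0,0.2],[0,0,0.2],[0,0,0.2]],"dr":[[0,0,5],[0,0,5],[0,0,5],[0,0,5],[0,0,5]],"jaw":[140,140,140,140,140]}'
python3 -m jog '{"travel":[[0,0,0.2],[0,0,0.2],[0,0,0.2],[0,0,0.2],[0,0,0.2]],"dr":[[0,0,5],[0,0,5],[0,0,5],[0,0,5],[0,0,5]],"jaw":[140,140,140,140,140]}'
python3 -m jog '{"travel":[[0,0,0.25],[0,0,0.25],[0,0,0.25],[0,0,0.2],[0,0,0]],"dr":[[0,0,5],[0,0,5],[0,0,5],[0,0,5],[0,0,0]],"jaw":[140,140,140,140,140]}'
python3 -c "
from plant import *
s=get_state();print(s['eef_pos'],s['contact_force'],s['wrist_torque'],s['qpos'])"
```

```text
time: 10.0
eef_pos: [0.5316, 0.15, 0.1161]
tcp_rot: [-0.049, 0.999, -0.0, 0.0]
contact_force: [0.6, -0.3, 3.5]
opening: 0.549
time: 10.42
eef_pos: [0.5315, 0.15, 0.117]
tcp_rot: [-0.264, 0.964, -0.0, 0.0]
contact_force: [0.1, -0.3, 4.7]
opening: 0.545
time: 10.83
eef_pos: [0.5314, 0.15, 0.1179]
tcp_rot: [-0.427, 0.904, -0.0, 0.0]
contact_force: [0.0, -0.8, 4.1]
opening: 0.547
[0.53141419 0.14998849 0.11790608] [ 0.04010399 -0.84050824  4.11092117] [-0.0008752  -0.02028376 -0.00102946] [ 9.15200142e-02  1.05006694e-01  1.95265282e+00 -4.34825978e-04
  1.08348152e+00 -2.36087032e+00]
```

```bash
python3 -m jog '{"travel":[[0,0,0],[0,0,0],[0,0,0],[0,0,0],[0,0,0]],"dr":[[0,0,0],[0,0,0],[0,0,0],[0,0,0],[0,0,0]],"jaw":[110,100,90,80,80]}'
J='see rows typed below'
python3 -m jog '{"travel":[[0,0,0],[0,0,0],[0,0,0],[0,0,0],[0,0,0]],"dr":[[0,0,-3],[0,0,-7],[0,0,-7],[0,0,-7],[0,0,-7]],"jaw":[80,80,80,80,80]}'
python3 -c "
from h import *
s=get_state();print(s['eef_pos'],s['contact_force'],s['qpos'])
f=lambda x:(255*(x/255.)**.45).astype(np.uint8)
b=read_camera('side');cv2.imwrite('pics/e.png',cv2.resize(f(b[160:240,130:210,::-1]),(400,400),interpolation=cv2.INTER_CUBIC))"
```

```text
time: 11.25
eef_pos: [0.5307, 0.1501, 0.1168]
tcp_rot: [-0.426, 0.905, 0.0, -0.001]
contact_force: [-0.3, 0.3, -0.4]
opening: 0.687
time: 11.67
eef_pos: [0.531, 0.1501, 0.1172]
tcp_rot: [-0.166, 0.986, 0.0, -0.0]
contact_force: [1.2, 0.3, -0.1]
opening: 0.685
[0.53095651 0.15011785 0.11715021] [ 1.187123    0.33317286 -0.07328851] [ 9.16301149e-02  1.05665111e-01  1.95345614e+00  1.85612391e-05
  1.08311843e+00 -1.81320497e+00]
```

View pics/e.png

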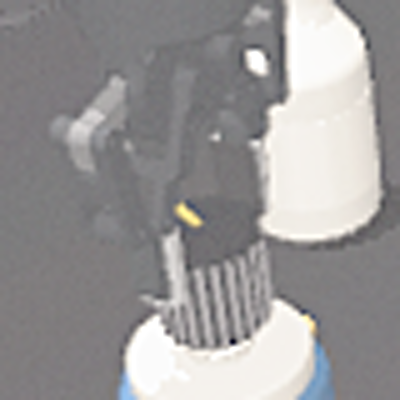

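The cap is still standing upright on the neck with the bar visible at (187,213). I'll keep turning the open hand back.

```bash
python3 -m jog '{"travel":[[0,0,0],[0,0,0],[0,0,0],[0,0,0],[0,0,0]],"dr":[[0,0,-7],[0,0,-7],[0,0,-7],[0,0,-7],[0,0,-7]],"jaw":[80,80,80,80,80]}'|tail -3
python3 -m jog '{"travel":[[0,0,0],[0,0,0],[0,0,0],[0,0,0],[0,0,0]],"dr":[[0,0,-7],[0,0,-7],[0,0,-7],[0,0,-7],[0,0,-7]],"jaw":[80,80,80,80,80]}'|tail -3
python3 -m jog '{"travel":[[0,0,0],[0,0,0],[0,0,0],[0,0,0],[0,0,0]],"dr":[[0,0,-7],[0,0,-7],[0,0,-7],[0,0,-7],[0,0,-7]],"jaw":[80,80,80,80,80]}'|tail -3
python3 -m jog '{"travel":[[0,0,0],[0,0,0],[0,0,0],[0,0,0],[0,0,0]],"dr":[[0,0,-7],[0,0,-7],[0,0,-7],[0,0,-7],[0,0,-7]],"jaw":[80,80,80,80,80]}'|tail -3
python3 -m jog '{"travel":[[0,0,0],[0,0,0],[0,0,0],[0,0,0],[0,0,0]],"dr":[[0,0,-7],[0,0,-7],[0,0,-7],[0,0,-7],[0,0,-7]],"jaw":[80,80,80,80,80]}'|tail -3
python3 -m jog '{"travel":[[0,0,0],[0,0,0],[0,0,0],[0,0,0],[0,0,0]],"dr":[[0,0,-7],[0,0,-7],[0,0,-7],[0,0,-7],[0,0,-7]],"jaw":[80,80,80,80,80]}'|tail -3
python3 -m jog '{"travel":[[0,0,0],[0,0,0],[0,0,0],[0,0,0],[0,0,0]],"dr":[[0,0,-7],[0,0,-7],[0,0,-7],[0,0,-7],[0,0,-7]],"jaw":[80,80,80,80,80]}'|tail -3
python3 -m jog '{"travel":[[0,0,0],[0,0,0],[0,0,0]],"dr":[[0,0,-4],[0,0,0],[0,0,0]],"jaw":[80,80,80]}'|tail -3
python3 -c "
from plant import *
s=get_state();print(s['eef_pos'],s['contact_force'],s['qpos'])"
```

```text
tcp_rot: [0.137, 0.991, -0.0, -0.0]
contact_force: [0.1, 0.8, -0.0]
opening: 0.683
tcp_rot: [0.428, 0.904, -0.0, -0.0]
contact_force: [-0.2, -0.6, 0.7]
opening: 0.689
tcp_rot: [0.68, 0.733, -0.0, -0.0]
contact_force: [0.9, -0.6, 0.2]
opening: 0.687
tcp_rot: [0.869, 0.495, -0.0, -0.0]
contact_force: [0.4, -0.7, 1.1]
opening: 0.688
tcp_rot: [0.978, 0.21, -0.0, -0.0]
contact_force: [0.2, -0.6, 0.3]
opening: 0.687
tcp_rot: [0.996, -0.093, -0.0, 0.0]
contact_force: [-0.8, 0.2, -0.1]
opening: 0.687
tcp_rot: [0.922, -0.388, -0.0, 0.0]
contact_force: [1.5, 0.3, 0.3]
opening: 0.683
tcp_rot: [0.909, -0.417, -0.0, 0.0]
contact_force: [0.0, 0.5, 0.8]
opening: 0.691
[0.53105395 0.15009665 0.11728982] [0.0364744  0.51953885 0.76027483] [ 9.15907331e-02  1.05517274e-01  1.95333633e+00 -1.68422320e-05
  1.08309894e+00  2.52285281e+00]
```

```bash
python3 -m jog '{"travel":[[0,0,0],[0,0,0],[0,0,0],[0,0,0],[0,0,0]],"dr":[[0,0,0],[0,0,0],[0,0,0],[0,0,0],[0,0,0]],"jaw":[92,100,108,116,124]}' 20
python3 -m jog '{"travel":[[0,0,0],[0,0,0],[0,0,0],[0,0,0]],"dr":[[0,0,0],[0,0,0],[0,0,0],[0,0,0]],"jaw":[132,140,140,140]}' 35
python3 -m jog '{"travel":[[0,0,0.2],[0,0,0.2],[0,0,0.2],[0,0,0.2],[0,0,0.2]],"dr":[[0,0,5],[0,0,5],[0,0,5],[0,0,5],[0,0,5]],"jaw":[140,140,140,140,140]}'
python3 -m jog '{"travel":[[0,0,0.2],[0,0,0.2],[0,0,0.2],[0,0,0.2],[0,0,0.2]],"dr":[[0,0,5],[0,0,5],[0,0,5],[0,0,5],[0,0,5]],"jaw":[140,140,140,140,140]}'
```

```text
time: 15.3
eef_pos: [0.5312, 0.1501, 0.1176]
tcp_rot: [0.908, -0.418, -0.0, 0.0]
contact_force: [-1.7, -0.4, 0.5]
opening: 0.557
time: 15.63
eef_pos: [0.5312, 0.1501, 0.1176]
tcp_rot: [0.908, -0.418, -0.0, 0.0]
contact_force: [-1.3, -0.7, 1.7]
opening: 0.548
time: 16.05
eef_pos: [0.5316, 0.1502, 0.1186]
tcp_rot: [0.978, -0.21, 0.001, -0.0]
contact_force: [0.0, -0.2, 1.5]
opening: 0.54
time: 16.47
eef_pos: [0.5316, 0.1502, 0.1196]
tcp_rot: [1.0, 0.007, 0.001, -0.0]
contact_force: [-0.2, 0.4, 1.3]
opening: 0.548
```

```bash
python3 -m jog '{"travel":[[0,0,0.2],[0,0,0.2],[0,0,0.2],[0,0,0.2],[0,0,0.2]],"dr":[[0,0,5],[0,0,5],[0,0,5],[0,0,5],[0,0,5]],"jaw":[140,140,140,140,140]}'
python3 -m jog '{"travel":[[0,0,0.2],[0,0,0.2],[0,0,0.2],[0,0,0.2],[0,0,0.2]],"dr":[[0,0,5],[0,0,5],[0,0,5],[0,0,5],[0,0,5]],"jaw":[140,140,140,140,140]}'
python3 -m jog '{"travel":[[0,0,0.2],[0,0,0.2],[0,0,0.2],[0,0,0.2],[0,0,0.2]],"dr":[[0,0,5],[0,0,5],[0,0,5],[0,0,5],[0,0,5]],"jaw":[140,140,140,140,140]}'
```

```text
time: 16.88
eef_pos: [0.5315, 0.1502, 0.1206]
tcp_rot: [0.975, 0.223, 0.001, -0.0]
contact_force: [0.4, -0.7, 1.6]
opening: 0.539
time: 17.3
eef_pos: [0.5315, 0.1502, 0.1216]
tcp_rot: [0.903, 0.429, 0.0, 0.0]
contact_force: [-0.3, 0.2, 0.9]
opening: 0.544
time: 17.72
eef_pos: [0.5314, 0.1502, 0.1226]
tcp_rot: [0.789, 0.614, 0.0, 0.0]
contact_force: [-0.5, -1.4, 1.5]
opening: 0.544
```

```bash
python3 -m jog '{"travel":[[0,0,0.2],[0,0,0.2],[0,0,0.2],[0,0,0.2],[0,0,0.2]],"dr":[[0,0,5],[0,0,5],[0,0,5],[0,0,5],[0,0,5]],"jaw":[140,140,140,140,140]}'
python3 -m jog '{"travel":[[0,0,0.2],[0,0,0.2],[0,0,0.2],[0,0,0.2],[0,0,0.2]],"dr":[[0,0,5],[0,0,5],[0,0,5],[0,0,5],[0,0,5]],"jaw":[140,140,140,140,140]}'
python3 -m jog '{"travel":[[0,0,0.2],[0,0,0.2],[0,0,0.2],[0,0,0.2],[0,0,0.2]],"dr":[[0,0,5],[0,0,5],[0,0,5],[0,0,5],[0,0,5]],"jaw":[140,140,140,140,140]}'
```

```text
time: 18.13
eef_pos: [0.5314, 0.1502, 0.1236]
tcp_rot: [0.638, 0.77, 0.0, 0.0]
contact_force: [0.1, -0.7, 1.4]
opening: 0.55
time: 18.55
eef_pos: [0.5317, 0.1502, 0.1248]
tcp_rot: [0.456, 0.89, 0.0, 0.001]
contact_force: [0.2, -0.3, 2.1]
opening: 0.549
time: 18.97
eef_pos: [0.5319, 0.1503, 0.126]
tcp_rot: [0.252, 0.968, 0.0, 0.001]
contact_force: [0.2, -0.5, 1.5]
opening: 0.545
```

```bash
python3 -m jog '{"travel":[[0,0,0.2],[0,0,0.2],[0,0,0.2],[0,0,0.2],[0,0,0.2]],"dr":[[0,0,5],[0,0,5],[0,0,5],[0,0,5],[0,0,5]],"jaw":[140,140,140,140,140]}'
python3 -m jog '{"travel":[[0,0,0.2],[0,0,0.2],[0,0,0.2],[0,0,0.2],[0,0,0.2]],"dr":[[0,0,5],[0,0,5],[0,0,5],[0,0,5],[0,0,5]],"jaw":[140,140,140,140,140]}'
python3 -m jog '{"travel":[[0,0,0.2],[0,0,0.2],[0,0,0],[0,0,0]],"dr":[[0,0,5],[0,0,5],[0,0,0],[0,0,0]],"jaw":[140,140,140,140]}'
python3 -c "
from plant import *
s=get_state();print(s['eef_pos'],s['contact_force'],s['qpos'])"
```

```text
time: 19.38
eef_pos: [0.5319, 0.1502, 0.127]
tcp_rot: [0.037, 0.999, 0.0, 0.001]
contact_force: [-0.2, 0.1, 2.3]
opening: 0.546
time: 19.8
eef_pos: [0.5317, 0.1502, 0.1278]
tcp_rot: [-0.18, 0.984, 0.0, 0.001]
contact_force: [0.1, 0.2, 0.5]
opening: 0.545
time: 20.13
eef_pos: [0.5314, 0.1502, 0.1278]
tcp_rot: [-0.262, 0.965, -0.0, 0.0]
contact_force: [-0.2, 0.1, -0.6]
opening: 0.545
[0.53141654 0.15016975 0.12783767] [-0.1507019   0.11826405 -0.62713887] [ 9.16031242e-02  9.28906603e-02  1.94592871e+00  1.16509000e-04
  1.10207777e+00 -2.00956904e+00]
```

```bash
python3 -m jog '{"travel":[[0,0,0.3],[0,0,0.3],[0,0,0.3],[0,0,0],[0,0,0]],"dr":[[0,0,5],[0,0,5],[0,0,5],[0,0,0],[0,0,0]],"jaw":[140,140,140,140,140]}'
python3 -c "
from h import *
s=get_state();print(s['eef_pos'],s['contact_force'],s['qpos'])
f=lambda x:(255*(x/255.)**.45).astype(np.uint8)
b=read_camera('side');c=read_camera('scene')
cv2.imwrite('pics/f.png',np.hstack([cv2.resize(f(b[150:240,130:220,::-1]),(400,400)),cv2.resize(f(c[130:220,280:370,::-1]),(400,400))]))"
```

```text
time: 20.55
eef_pos: [0.5309, 0.1501, 0.1283]
tcp_rot: [-0.385, 0.923, 0.0, -0.0]
contact_force: [-0.8, -0.8, -1.1]
opening: 0.545
[0.5308988  0.15009575 0.12825275] [-0.76912298 -0.77442878 -1.12150571] [ 9.16034544e-02  9.21157667e-02  1.94593953e+00  9.17996806e-06
  1.10425656e+00 -2.27008990e+00]
```

View pics/f.png

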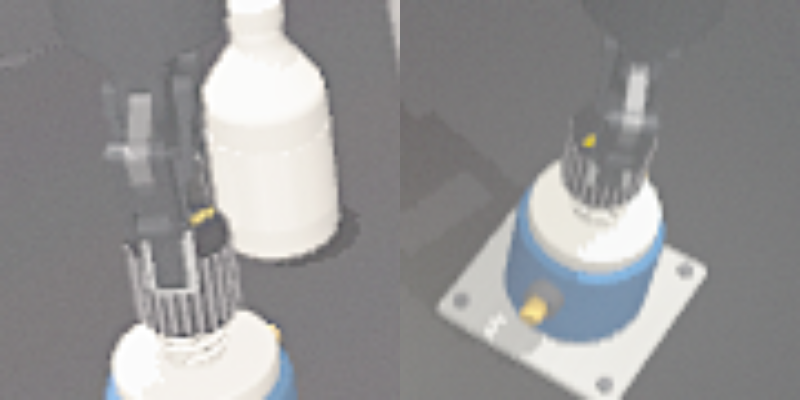

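The cap has risen well up the neck, with the threads showing under its rim at (195,345). It is still held by the pads, which reach down to about (170,288). I'll lift gently first and check the force.

```bash
python3 -m jog '{"travel":[[0,0,0.5],[0,0,1],[0,0,1],[0,0,1],[0,0,0]],"dr":[[0,0,2],[0,0,0],[0,0,0],[0,0,0],[0,0,0]],"jaw":[140,140,140,140,140]}'
```

```text
time: 21.07
eef_pos: [0.5314, 0.1502, 0.1326]
tcp_rot: [-0.402, 0.915, -0.0, 0.0]
contact_force: [0.1, 0.7, -0.9]
opening: 0.546
```

```bash
python3 -m jog '{"travel":[[0,0,6],[0,0,10],[0,0,14],[0,0,14],[0,0,10]],"dr":[[0,0,0],[0,0,0],[0,0,0],[0,0,0],[0,0,0]],"jaw":[140,140,140,140,140]}'
python3 -m jog '{"travel":[[-3,-14,0],[-6,-25,0],[-7,-28,0],[-7,-28,0],[-7,-28,0]],"dr":[[0,0,-3],[0,0,-6],[0,0,-6],[0,0,-6],[0,0,-6]],"jaw":[140,140,140,140,140]}'
python3 -m jog '{"travel":[[-7,-28,0],[-7,-28,0],[-7,-28,0],[-7,-28,0],[-4,-18,0]],"dr":[[0,0,-6],[0,0,-6],[0,0,-6],[0,0,-6],[0,0,-3]],"jaw":[140,140,140,140,140]}'
python3 -m jog '{"travel":[[-2,-10,0],[0,0,0],[0,0,0]],"dr":[[0,0,0],[0,0,0],[0,0,0]],"jaw":[140,140,140]}'
```

```text
time: 21.48
eef_pos: [0.532, 0.1502, 0.1888]
tcp_rot: [-0.403, 0.915, -0.0, 0.001]
contact_force: [0.1, -0.2, -1.5]
opening: 0.54
time: 21.9
eef_pos: [0.501, 0.0262, 0.1872]
tcp_rot: [-0.176, 0.984, -0.0, 0.001]
contact_force: [0.5, 0.6, -0.6]
opening: 0.545
time: 22.32
eef_pos: [0.4687, -0.1051, 0.1873]
tcp_rot: [0.06, 0.998, -0.001, 0.001]
contact_force: [-0.8, -0.3, -0.7]
opening: 0.542
time: 22.57
eef_pos: [0.4674, -0.1127, 0.1866]
tcp_rot: [0.056, 0.998, 0.0, 0.0]
contact_force: [1.1, 0.0, 0.0]
opening: 0.546
```

```bash
python3 -m jog '{"travel":[[0,-3,-15],[0,0,-25],[0,0,-30],[0,0,-30],[0,0,-25]],"dr":[[0,0,0],[0,0,0],[0,0,0],[0,0,0],[0,0,0]],"jaw":[140,140,140,140,140]}'
python3 -m jog '{"travel":[[0,0,-18],[0,0,-12],[0,0,-8],[0,0,-5],[0,0,0]],"dr":[[0,0,0],[0,0,0],[0,0,0],[0,0,0],[0,0,0]],"jaw":[140,140,140,140,140]}'
python3 -m jog '{"travel":[[0,0,-2],[0,0,-1],[0,0,-1],[0,0,-1],[0,0,0]],"dr":[[0,0,0],[0,0,0],[0,0,0],[0,0,0],[0,0,0]],"jaw":[140,140,140,140,140]}'
```

```text
time: 22.98
eef_pos: [0.4669, -0.114, 0.0596]
tcp_rot: [0.055, 0.998, 0.0, -0.0]
contact_force: [0.6, 0.6, -1.5]
opening: 0.541
time: 23.4
eef_pos: [0.467, -0.1149, 0.0176]
tcp_rot: [0.056, 0.998, 0.0, -0.001]
contact_force: [-0.3, -0.1, -1.7]
opening: 0.545
time: 23.82
eef_pos: [0.4673, -0.116, 0.0135]
tcp_rot: [0.057, 0.998, -0.0, 0.0]
contact_force: [0.3, 0.0, -1.4]
opening: 0.542
```

```bash
python3 -m jog '{"travel":[[0,0,-1],[0,0,-1],[0,0,-1],[0,0,0]],"dr":[[0,0,0],[0,0,0],[0,0,0],[0,0,0]],"jaw":[140,140,140,140]}'
python3 -m jog '{"travel":[[0,0,-0.7],[0,0,-0.7],[0,0,-0.6],[0,0,0]],"dr":[[0,0,0],[0,0,0],[0,0,0],[0,0,0]],"jaw":[140,140,140,140]}'
python3 -c "
from h import *
s=get_state();print(s['eef_pos'],s['contact_force'])
f=lambda x:(255*(x/255.)**.6).astype(np.uint8)
b=read_camera('side');c=read_camera('scene')
cv2.imwrite('pics/g.png',np.hstack([cv2.resize(f(b[160:250,230:320,::-1]),(400,400)),cv2.resize(f(c[180:270,185:275,::-1]),(400,400))]))"
```

```text
time: 24.15
eef_pos: [0.467, -0.1158, 0.01]
tcp_rot: [0.057, 0.998, 0.0, -0.0]
contact_force: [-0.7, 0.9, -0.4]
opening: 0.542
time: 24.48
eef_pos: [0.4671, -0.1158, 0.0081]
tcp_rot: [0.057, 0.998, 0.0, -0.0]
contact_force: [-0.2, -0.1, -1.2]
opening: 0.545
[ 0.46707656 -0.11583512  0.00808041] [-0.20666601 -0.06963881 -1.23335662]
```

View pics/g.png

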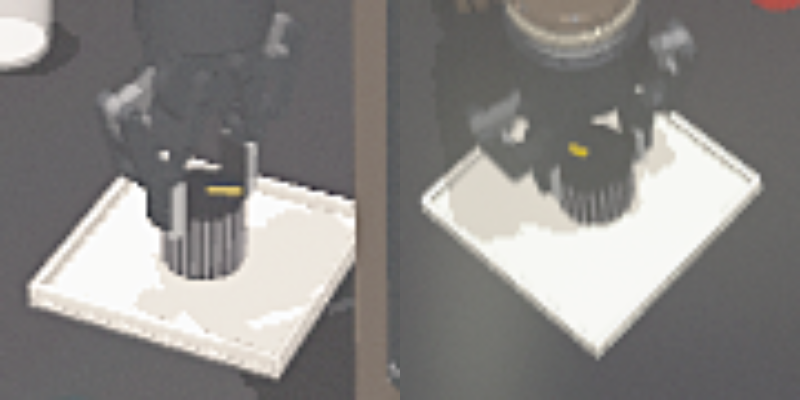

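The cap is upright over the tray middle, with its foot at about (205,275) in the left view and (595,222) in the right. It hasn't touched down yet, so I'll keep feeling downwards.

```bash
python3 -m jog '{"travel":[[0,0,-0.5],[0,0,-0.5],[0,0,-0.5],[0,0,0],[0,0,0]],"dr":[[0,0,0],[0,0,0],[0,0,0],[0,0,0],[0,0,0]],"jaw":[140,140,140,140,140]}'
python3 -m jog '{"travel":[[0,0,-0.5],[0,0,-0.5],[0,0,0],[0,0,0]],"dr":[[0,0,0],[0,0,0],[0,0,0],[0,0,0]],"jaw":[140,140,140,140]}'
```

```text
time: 25.0
eef_pos: [0.4671, -0.1159, 0.0067]
tcp_rot: [0.057, 0.998, 0.0, -0.0]
contact_force: [0.1, 1.0, -1.6]
opening: 0.544
time: 25.33
eef_pos: [0.4672, -0.1159, 0.0057]
tcp_rot: [0.057, 0.998, 0.0, -0.0]
contact_force: [0.2, 0.5, -1.2]
opening: 0.548
```

```bash
python3 -m jog '{"travel":[[0,0,-0.5],[0,0,-0.5],[0,0,0],[0,0,0]],"dr":[[0,0,0],[0,0,0],[0,0,0],[0,0,0]],"jaw":[140,140,140,140]}'
python3 -m jog '{"travel":[[0,0,-0.5],[0,0,-0.5],[0,0,0],[0,0,0]],"dr":[[0,0,0],[0,0,0],[0,0,0],[0,0,0]],"jaw":[140,140,140,140]}'
```

```text
time: 25.67
eef_pos: [0.4671, -0.1159, 0.0047]
tcp_rot: [0.057, 0.998, 0.0, -0.0]
contact_force: [-0.3, -1.1, -0.8]
opening: 0.548
time: 26.0
eef_pos: [0.4674, -0.1159, 0.0042]
tcp_rot: [0.057, 0.998, 0.0, 0.0]
contact_force: [-0.9, 0.9, 4.2]
opening: 0.548
```

The force reading shows touchdown (+4 N). Next I'll release, lift away and check.

```bash
python3 -m jog '{"travel":[[0,0,0.3],[0,0,0],[0,0,0],[0,0,0],[0,0,0]],"dr":[[0,0,0],[0,0,0],[0,0,0],[0,0,0],[0,0,0]],"jaw":[120,100,80,60,60]}'
python3 -m jog '{"travel":[[0,0,0],[0,0,0],[0,0,6],[0,0,15],[0,0,25]],"dr":[[0,0,0],[0,0,0],[0,0,0],[0,0,0],[0,0,0]],"jaw":[50,50,50,50,50]}'
python3 -m jog '{"travel":[[0,0,30],[0,0,30],[0,0,20],[0,0,0],[0,0,0]],"dr":[[0,0,0],[0,0,0],[0,0,0],[0,0,0],[0,0,0]],"jaw":[50,50,50,50,50]}'
python3 -c "
from h import *
s=get_state();print(s['eef_pos'],s['contact_force'])
f=lambda x:(255*(x/255.)**.6).astype(np.uint8)
b=read_camera('side');c=read_camera('scene')
cv2.imwrite('pics/h.png',np.hstack([cv2.resize(f(b[140:270,200:330,::-1]),(400,400)),cv2.resize(f(c[160:350,170:360,::-1]),(400,400))]))"
```

```text
time: 26.42
eef_pos: [0.4671, -0.1159, 0.0039]
tcp_rot: [0.057, 0.998, 0.0, -0.0]
contact_force: [-1.1, 0.4, 1.3]
opening: 0.767
time: 26.83
eef_pos: [0.465, -0.1149, 0.0485]
tcp_rot: [0.057, 0.998, 0.001, -0.003]
contact_force: [0.6, 0.7, -0.1]
opening: 0.803
time: 27.25
eef_pos: [0.4682, -0.1163, 0.1319]
tcp_rot: [0.057, 0.998, -0.001, 0.002]
contact_force: [0.2, 0.1, -1.0]
opening: 0.805
[ 0.468187   -0.11633059  0.13188828] [ 0.15278726  0.14308779 -1.02772836]
```

View pics/h.png

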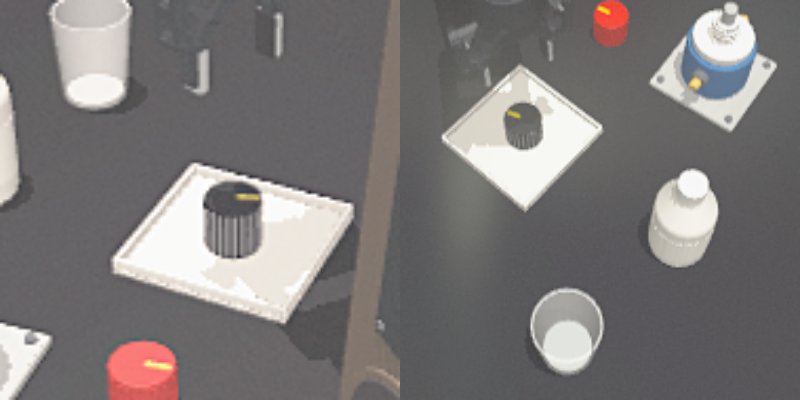

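The cap stands upright mid-tray at (232,220) left and (523,125) right. The fingers are clear of it, the plunger is bare, and the bottle and beaker stand undisturbed. I'll let things settle, then hand in.

```bash
python3 -m jog '{"travel":[[0,0,0],[0,0,0],[0,0,0],[0,0,0],[0,0,0]],"dr":[[0,0,0],[0,0,0],[0,0,0],[0,0,0],[0,0,0]],"jaw":[50,50,50,50,50]}'
python3 -c "
from plant import *
print(sign_off())"
```

```text
time: 27.77
eef_pos: [0.467, -0.1158, 0.1296]
tcp_rot: [0.057, 0.998, 0.0, -0.0]
contact_force: [-0.4, 0.3, 0.0]
opening: 0.802
the job is handed in; nothing more can be done
None
```

The cap is off and standing upright near the middle of the 150 mm tray, released, and the job is handed in at about 28 s. `sign_off()` gave no verdict.

- **Unscrewing:** I turned the cap about 560° anticlockwise in two grips, letting it climb about 14 mm per turn. I kept hold of it as it came free, then lifted it clear.
- **Setting down:** I lowered it until it touched the tray floor at about 4 N, let go and backed off upwards.
- **Last checks:** The final pictures show the cap upright in the middle of the tray with the fingers well clear. The bottle and beaker look undisturbed. The flask was outside the last crops, so I did not re-check it, but the arm never went near it. The wrist force was about zero at hand-in.
- **Force above target:** In the first grip the upward wrist force reached about 5.7 N, part of which was the spring. That was slightly over the 5 N guide until I raised the climb rate. In the second grip it stayed at or below about 2.3 N.
- **Disagreement:** The finger tips appeared about 25 mm higher in the pictures than the nominal TCP suggests, so I set the grip height from the pictures.

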